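Set a drying cabinet's sliding door on its stay

ROBOT

A 6-joint arm with a two-finger parallel gripper is mounted at the origin on a cart in front of the work surface, level with it; the furniture and walls round the work are solid. World frame = base frame: x ahead of the robot, y to its left, z up, the work surface at z = 0. Lengths are in m, angles in rad, forces in N, time in s.
With the tool pointing down it reaches from about 0.425 to 0.95 m from the base axis. Payload 3.5 kg.
Tool frame: the origin (TCP) lies at the very end of the fingers, on their centre line; the grasp point (between the pads) lies 19 mm behind it (ctrl.grip_point_offset is the distance from the TCP to the grasp point, in m); z points along the fingers, y is the line along which they close (so a half turn about z gives the same grasp; the last joint's range is limited). The gripper opens to 85 mm and grips with 20 to 120 N. Pads are 22 mm wide; open, the fingers measure 114 mm over their backs; the gripper's body (76 mm by 85 mm) begins 54 mm behind the grasp point. The pads swing forward as they close: fully open they stand 13 mm farther back than shut.
Start: joints at [1.057, 0.286, 1.577, -0, 1.279, -0.15], TCP at [0.24, 0.631, 0.231] pointing down, gripper open.
Joint ranges: [-2.77, 2.77], [-0.9, 2.22], [0.21, 2.48], [-1.53, 4.67], [0.24, 2.81], [-2.84, 2.84]. Speed limits (rad/s): [2.79, 2.79, 3.14, 3.14, 3.14, 3.14].

INTERFACE

Orientations are given as a unit quaternion [x, y, z, w].
In Python, from plant import ctrl gives the robot as it stands. The module is installed in compiled form; this text tells all that it offers.
- The arm moves only by the shell command python3 -m pendant 'ROWS' [OPENING] [FORCE]. ROWS is JSON, a list of rows, each an object of numbers: "dx", "dy", "dz": the shift along the tool's x, y, z in cm; "twist": the turn about the tool's z in degrees. A call has 1 to 10 rows; each row is the pose to reach, as a shift and turn from the pose commanded when the call began, along the tool's axes at that moment; what a row does not reach only later rows make up. A row lasts 1/8 s, in which the tool goes at most 62.5 mm and 10.7 degrees, less where a joint would pass 70% of its speed; a pose out of reach is approached as far as the arm can. A call with a gripper value outside its range is refused whole. OPENING is the opening in per cent of the stroke, from 0 (shut) to 100 (fully open), set as the call begins (- or left out, the last holds). The fingers move at their own pace and stop on an object; FORCE is the grip in N (left out, the last holds). Time passes only in rows, so rows that repeat a pose let the fingers close. It gives the time, the measured TCP pose, the force, the opening and the grip force at its end, in the units of the state.
- ctrl.get_state(): the state, without advancing time (a new reading comes with each control period).
- ctrl.read_camera(name): name is "scene" or "side" or "wrist"; returns a dict with "img" (400x640x3 uint8, red, green, blue), "depth" (400x640 float32, m along the optical axis (not along the pixel's ray), 0 where there is no reading), "camera_matrix" (3x3 intrinsics, pixels), "distortion" ([k1, k2, p1, p2, k3] as OpenCV has them; the pictures are not rectified), "xyz" and "rotation" of the camera in the world; the wrist camera has in their place "tool_from_camera" (4x4, takes a point from camera to tool coordinates, whose origin is the TCP and whose axes are the flange's). Camera axes: x right, y up, looking along -z (the intrinsics and any distortion apply to the point x, -y, -z); pixel columns grow to the right and rows downward; lengths in m; the calibration is good to about 2 mm. A picture is of the moment at which its call begins: read the wrist's pose just before it.
- ctrl.sign_off(): hands the job in; it is judged then, once.
The state is a dict: "time": time; "qpos": joint angles; "dq": joint speeds; "joint_efforts": joint torques, N m; "eef_pos": TCP position; "tcp_rot": TCP orientation; "contact_force": force on the tool from outside, world axes, zero at the start; "wrist_torque": the same for the moment, N m; "opening": opening from 0.0 (shut) to 1.0 (fully open); "finger_force": force on a finger pad.
Only numpy, scipy, OpenCV 4.12 (cv2) and the standard library are available. Lean on these libraries where they do the work, as an engineer would, in place of code of your own. Each camera call takes 0.05 s, during which the arm holds its last target. There are 200 camera calls.

TASK

The sliding door of the low drying cabinet stands too far open. Lift the flat dark steel stay bar by its black knob, draw it along so that the door slides partly shut, and drop the bar's middle hole over the small peg on the cabinet's top so that the bar lies flat and holds the door at that opening; then let go.

Things in the scene. Friction and masses are not known exactly. Their poses are not given: they have to be found in the camera images.
- knob (a point): Top centre of the black grip knob, an upright cylinder 18 mm in diameter and 36 mm tall on the upper face of the flat dark steel stay bar, 167 mm from the bar's pivot, 14 mm from its free end. Axes are the bar's: z up when it lies flat, -y from pivot to knob, x across. The bar (46 mm wide, 6 mm thick) cannot swing sideways: it lifts about its pivot and travels along its own y with the door.
- mid_hole (a point): Centre of the middle one of the bar's three round through holes, at half the bar's thickness; axes as for the knob. Holes: diameter 29 mm, 45, 90 and 135 mm from the pivot. This is the 90 mm one: 77 mm from the knob's axis towards the pivot (+y) and, with the bar flat, 39 mm below the knob's top. Gripped and raised, the bar tilts: seen from above the hole is then about 4 mm nearer the knob.
- peg (a point): Tip of the dark steel peg fixed on the cabinet's top, in line with the bar, 15.5 mm tall, 10 mm in diameter, tapering from 9 mm up to a blunt 4 mm tip. It starts beyond the bar's free end (its -y side). The flat bar clears the top by 3.5 mm. To carry the bar over the peg up to the middle hole, lift the knob 30 mm or more. The cabinet (440 x 150 x 130 mm) is fixed; y along the travel, z up.
- stay (a joint): Lift of the stay bar (140 g) about its pivot on the top of the sliding door: 0 = flat, as at the start; grows as the knob is raised, at most 0.8 rad; falls back by its own weight. With the peg under it and in no hole it stays above 0.03. The door slides with about 1 N of friction and stays where it is left.

How it is judged:
At the end, for the whole second after the job is handed in: The peg stands through the bar's middle hole (their centres within 12 mm seen from above), the bar lies flat on its pivot (lifted by less than 0.03 rad) and is at rest, released (horizontal distance between mid_hole and peg below 0.012 m and value of joint stay below 0.03 rad and velocity of joint stay below 0.05 rad/s); the robot touches nothing.
It also fails if it takes over 32 s, if anything falls off the work surface, if the arm or the gripper's body presses on something with over 40 N, if the wrist force passes 120 N, or if a joint passes its speed limit or range.

## Working session

There is one attempt and no reset: what is moved stays moved. The work goes in short steps, Python scripts to look and compute and a shell command to move; the robot and the scene stay as the last step left them, time stands still between calls to the robot, and variables do not carry over. Pictures are saved under pics/ and viewed, at most 10 in all, crops included, and the job is handed in when it is done.

```bash
mkdir -p pics
cat > h.py <<'E'
import numpy as np,cv2
from scipy.spatial.transform import Rotation as R
from plant import ctrl
def cap(n):
    s=ctrl.get_state(); c=ctrl.read_camera(n); 
    if n=='wrist':
        T=np.eye(4);T[:3,:3]=R.from_quat(s['tcp_rot']).as_matrix();T[:3,3]=s['eef_pos'];M=T@np.array(c['tool_from_camera'])
    else:
        M=np.eye(4);r=np.array(c['rotation']);M[:3,:3]=r if r.shape==(3,3) else R.from_quat(r).as_matrix();M[:3,3]=c['xyz']
    np.savez('pics/'+n+'.npz',img=c['img'],depth=c['depth'],K=c['camera_matrix'],D=c['distortion'],M=M)
    cv2.imwrite('pics/%s_%.2f.png'%(n,s['time']),c['img'][:,:,::-1]); return s
def ray(n,u,v):
    d=np.load('pics/'+n+'.npz');p=cv2.undistortPoints(np.array([[[u,v]]],float),d['K'],d['D'])[0,0]
    M=d['M'];return M[:3,3],M[:3,:3]@np.array([p[0],-p[1],-1.]),d['depth'][int(v),int(u)]
def pt(n,u,v):
    o,r,z=ray(n,u,v);return (o+r*z).round(4)
def atz(n,u,v,z):
    o,r,_=ray(n,u,v);return (o+r*(z-o[2])/r[2]).round(4)
E
python3 - <<'E'
from h import *
for n in('scene','side','wrist'): s=cap(n)
print({k:np.round(v,3) for k,v in s.items()})
print(np.load('pics/wrist.npz')['M'].round(3))
a=[np.load('pics/%s.npz'%n)['img'] for n in('scene','side','wrist')]
cv2.imwrite('pics/all.png',cv2.resize(np.vstack([np.hstack(a[:2]),np.hstack([a[2],a[2]*0])]),(800,500),interpolation=cv2.INTER_AREA)[:,:,::-1])
E
ls pics
```

```text
{'time': np.float64(0.1), 'qpos': array([ 1.057,  0.287,  1.578, -0.   ,  1.279, -0.15 ]), 'dq': array([ 0.   , -0.001, -0.002, -0.   ,  0.002,  0.   ]), 'joint_efforts': array([ 1.000e-03, -4.073e+01, -2.937e+01, -0.000e+00,  3.000e-03,
        0.000e+00]), 'eef_pos': array([0.24, 0.63, 0.23]), 'tcp_rot': array([ 0.181,  0.984, -0.001, -0.   ]), 'contact_force': array([-0.286,  0.643,  0.073]), 'wrist_torque': array([-0.014,  0.032,  0.019]), 'finger_force': np.float64(0.0), 'opening': np.float64(0.995)}
[[ 0.354 -0.883 -0.307  0.162]
 [ 0.935  0.334  0.118  0.662]
 [-0.002 -0.329  0.944  0.373]
 [ 0.     0.     0.     1.   ]]
all.png
scene.npz
scene_0.00.png
side.npz
side_0.05.png
wrist.npz
wrist_0.10.png
```

View pics/all.png

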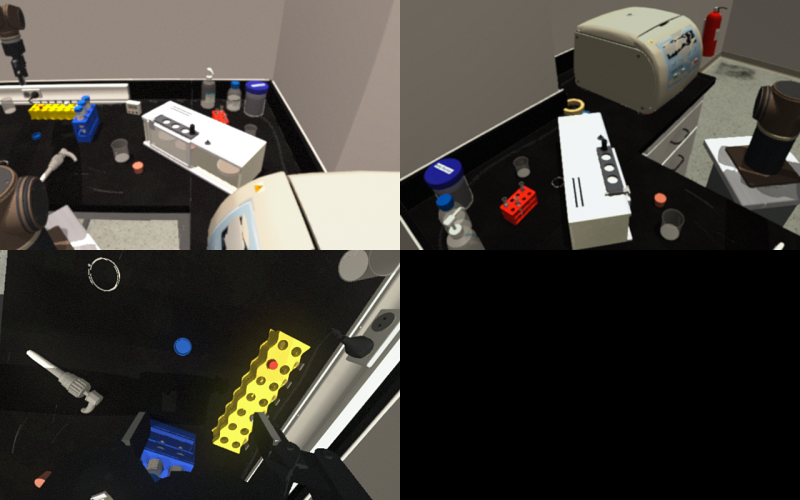

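The overview shows the white cabinet in the scene camera (around 320,225) and the side camera (around 320,280). The bar lies on its top, with the knob near scene (307,205) and the peg near (333,228). I'll enlarge both.

Run:
```python
import cv2,numpy as np
a=cv2.imread('pics/scene_0.00.png')[155:265,220:380];b=cv2.imread('pics/side_0.05.png')[200:350,290:390]
cv2.imwrite('pics/c1.png',cv2.resize(a,None,fx=5,fy=5,interpolation=cv2.INTER_CUBIC))
cv2.imwrite('pics/c2.png',cv2.resize(b,None,fx=4,fy=4,interpolation=cv2.INTER_CUBIC))
```

```text
(no output)
```

View pics/c1.png

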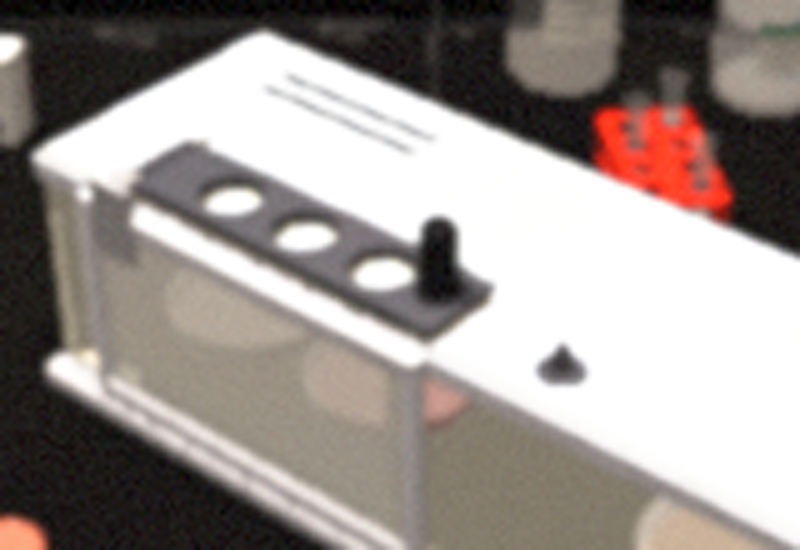

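View pics/c2.png

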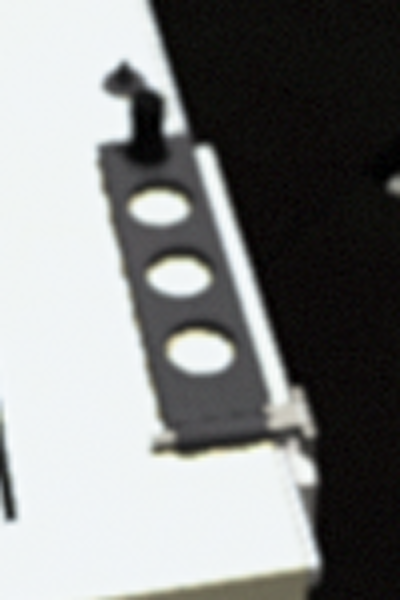

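Scene: knob top (308,199.5), peg tip (332.6,224.4), holes (266.4,195.2), (281,202.2), (296.6,209.6). Side: knob top (327,223.7), peg tip (320.7,216.5), holes, nearest the knob first, (329.7,251.5), (334.7,268.7), (340,288). I'll triangulate these.

Run:
```python
from h import *
def tri(a,b):
    o1,r1,_=ray('scene',*a);o2,r2,_=ray('side',*b)
    s=np.linalg.lstsq(np.c_[r1,-r2],o2-o1,rcond=None)[0];p,q=o1+s[0]*r1,o2+s[1]*r2
    return ((p+q)/2).round(4),np.linalg.norm(p-q).round(4)
for n,a,b in [('knob',(307.7,199.5),(326.7,223.5)),('peg',(332.2,224.2),(320.4,216.3)),('h45',(266,195),(339.7,287.7)),('h90',(280.7,202),(334.4,268.4)),('h135',(296.2,209.3),(329.4,251.3))]:
    print(n,*tri(a,b),'scene',pt('scene',*a),'side',pt('side',*b))
print('top',pt('scene',320,190),pt('side',300,260))
```

```text
knob [0.5589 0.0117 0.1761] 0.001 scene [0.5604 0.0126 0.1753] side [0.5583 0.0105 0.1747]
peg [ 0.5656 -0.0511  0.1427] 0.001 scene [ 0.5659 -0.0514  0.1431] side [ 0.5653 -0.0498  0.1434]
h45 [0.5487 0.1344 0.1361] 0.0005 scene [0.5545 0.1415 0.1304] side [0.5475 0.127  0.1275]
h90 [0.5527 0.0892 0.1366] 0.0004 scene [0.5592 0.0966 0.1302] side [0.5518 0.0832 0.1303]
h135 [0.5572 0.0449 0.1366] 0.0006 scene [0.5644 0.0523 0.1296] side [0.5563 0.039  0.1307]
top [0.6557 0.0686 0.131 ] [0.6121 0.0549 0.1292]
```

```bash
python3 -m pendant '[{"dx":-3,"dy":-2.7,"dz":-2,"twist":5},{"dx":-7.5,"dy":-6.7,"dz":-3,"twist":12},{"dx":-12,"dy":-10.8,"dz":-3,"twist":20},{"dx":-16.5,"dy":-14.8,"dz":-3,"twist":28},{"dx":-21,"dy":-18.9,"dz":-3,"twist":36},{"dx":-25.5,"dy":-22.9,"dz":-3,"twist":44},{"dx":-30,"dy":-27,"dz":-3,"twist":52},{"dx":-34.5,"dy":-31,"dz":-3,"twist":58},{"dx":-39,"dy":-35,"dz":-3,"twist":64},{"dx":-42,"dy":-38,"dz":-3,"twist":64}]' 70 40
python3 - <<'E'
from h import *
s=cap('wrist');m=R.from_quat(s['tcp_rot']).as_matrix();print(s['eef_pos'],m.round(3))
t=np.array([.5589,.0117,.24]);print((m.T@(t-s['eef_pos'])*100).round(2))
E
ls pics
```

```text
time: 1.4
eef_pos: [0.4981, 0.1239, 0.2611]
tcp_rot: [0.675, 0.737, -0.0, 0.0]
contact_force: [0.8, 0.4, -0.3]
opening: 0.7
finger_force: 0.0
[0.49809539 0.12391366 0.26112963] [[-0.087  0.996 -0.   ]
 [ 0.996  0.087 -0.   ]
 [-0.    -0.    -1.   ]]
[-11.71   5.08   2.11]
all.png
c1.png
c2.png
scene.npz
scene_0.00.png
side.npz
side_0.05.png
wrist.npz
wrist_0.10.png
wrist_1.40.png
```

View pics/wrist_1.40.png

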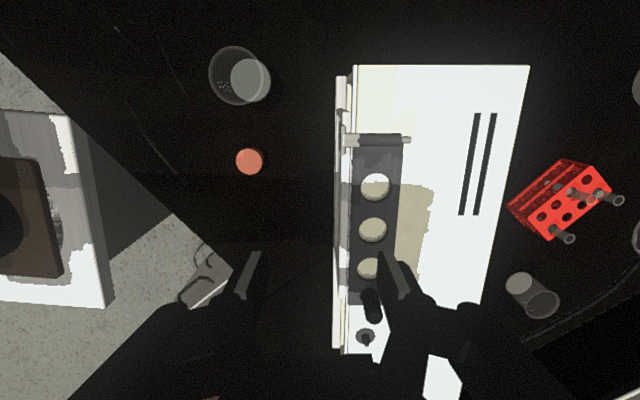

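The wrist view shows the bar with holes at (375,187), (372,230) and (369,268). The knob is near (370,295) and the peg near (365,336).

Run:
```python
from h import *
for u,v,z in[(375,187,.138),(372,230,.138),(369,268,.138),(369,292,.1755),(365,335,.1445)]: print(atz('wrist',u,v,z),pt('wrist',u,v))
```

```text
[0.5496 0.1364 0.138 ] [0.551  0.1345 0.1312]
[0.5533 0.0914 0.138 ] [0.5553 0.0876 0.1295]
[0.5566 0.0473 0.138 ] [0.5583 0.043  0.1309]
[0.5512 0.0444 0.1755] [0.5589 0.0228 0.1456]
[ 0.5631 -0.036   0.1445] [ 0.5656 -0.0447  0.1354]
```

```bash
python3 -m pendant '[{"dx":-4,"dy":1.8,"dz":1},{"dx":-8,"dy":3.6,"dz":2},{"dx":-11.7,"dy":5.1,"dz":3},{"dx":-11.7,"dy":5.1,"dz":5},{"dx":-11.7,"dy":5.1,"dz":7},{"dx":-11.7,"dy":5.1,"dz":9},{"dx":-11.7,"dy":5.1,"dz":10.5},{"dx":-11.7,"dy":5.1,"dz":11.2},{"dx":-11.7,"dy":5.1,"dz":11.2}]'
python3 - <<'E'
from h import *
cap('wrist');cap('scene');a=np.load('pics/wrist.npz')['img'];b=np.load('pics/scene.npz')['img'][130:260,210:410]
cv2.imwrite('pics/g.png',np.vstack([cv2.resize(a,(480,300)),cv2.resize(b,(460,299))[:, :] if 0 else cv2.resize(b,(480,300))])[:,:,::-1])
E
```

```text
$[0]: bad value
```

View pics/g.png

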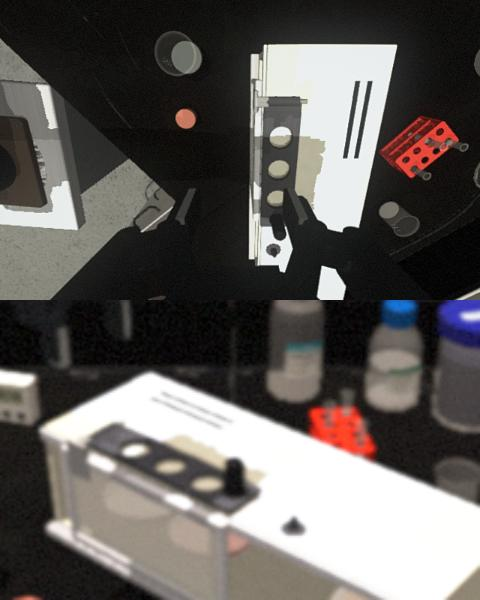

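The call was refused and nothing moved, probably because "twist" was missing. I'll retry with every key in each row.

```bash
python3 -m pendant '[{"dx":-4,"dy":1.8,"dz":1,"twist":0},{"dx":-8,"dy":3.6,"dz":2,"twist":0},{"dx":-11.7,"dy":5.1,"dz":3,"twist":0},{"dx":-11.7,"dy":5.1,"dz":5,"twist":0},{"dx":-11.7,"dy":5.1,"dz":7,"twist":0},{"dx":-11.7,"dy":5.1,"dz":9,"twist":0},{"dx":-11.7,"dy":5.1,"dz":10.5,"twist":0},{"dx":-11.7,"dy":5.1,"dz":11.2,"twist":0},{"dx":-11.7,"dy":5.1,"dz":11.2,"twist":0}]'
python3 - <<'E'
from h import *
cap('wrist');cap('scene');a=np.load('pics/wrist.npz')['img'];b=np.load('pics/scene.npz')['img'][130:260,210:410]
cv2.imwrite('pics/g.png',np.vstack([cv2.resize(a,(480,300)),cv2.resize(b,(480,300))])[:,:,::-1])
E
```

```text
time: 2.68
eef_pos: [0.5586, 0.0145, 0.1489]
tcp_rot: [0.674, 0.738, -0.0, -0.0]
contact_force: [-0.6, 1.2, 0.1]
opening: 0.697
finger_force: 0.0
```

View pics/g.png

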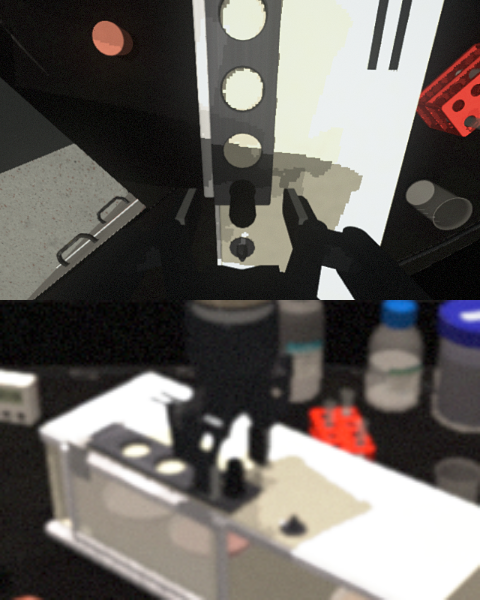

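The knob sits between the open fingers, with its top near wrist full-resolution (323,292). The peg base is near (322,328) and the peg tip near (322,345). I'll check those positions.

Run:
```python
from h import *
for u,v,z in[(323,292,.1755),(322,345,.1445),(322,329,.130),(323,119,.1395),(323,202,.1395)]: print(atz('wrist',u,v,z),pt('wrist',u,v))
d=np.load('pics/wrist.npz');Mi=np.linalg.inv(d['M'])
for p in[(.5589,.0117,.1761),(.5656,-.0511,.1427)]:
    c=Mi[:3,:3]@np.array(p)+Mi[:3,3];print(cv2.projectPoints(np.array([[c[0],-c[1],-c[2]]]),np.zeros(3),np.zeros(3),d['K'],d['D'])[0].round(1))
```

```text
[0.5606 0.0142 0.1755] [0.5605 0.0151 0.1766]
[ 0.566  -0.0498  0.1445] [ 0.5659 -0.0482  0.1461]
[ 0.5661 -0.0502  0.13  ] [ 0.5655 -0.0441  0.1366]
[0.5535 0.0916 0.1395] [0.5536 0.091  0.1299]
[0.5576 0.0471 0.1395] [0.558  0.0437 0.1297]
[[[319. 297.]]]
[[[321.2 344.3]]]
```

```bash
python3 -m pendant '[{"dx":-0.1,"dy":0.1,"dz":0,"twist":0},{"dx":-0.1,"dy":0.1,"dz":0,"twist":0},{"dx":-0.1,"dy":0.1,"dz":0,"twist":0},{"dx":-0.1,"dy":0.1,"dz":0,"twist":0},{"dx":-0.1,"dy":0.1,"dz":0,"twist":0},{"dx":-0.1,"dy":0.1,"dz":0,"twist":0}]' 0 40
python3 -m pendant '[{"dx":0,"dy":0,"dz":-0.7,"twist":0},{"dx":0,"dy":0,"dz":-1.6,"twist":0},{"dx":0,"dy":0,"dz":-2.6,"twist":0},{"dx":0,"dy":0,"dz":-3.6,"twist":0},{"dx":0,"dy":0,"dz":-4.2,"twist":0},{"dx":0,"dy":0,"dz":-4.2,"twist":0}]'
```

```text
time: 3.52
eef_pos: [0.5593, 0.0132, 0.1499]
tcp_rot: [0.675, 0.738, -0.001, -0.0]
contact_force: [-5.2, -0.8, 5.3]
opening: 0.196
finger_force: 39.4
time: 4.28
eef_pos: [0.5594, 0.013, 0.1917]
tcp_rot: [0.674, 0.738, -0.001, -0.0]
contact_force: [-4.4, -2.1, -2.2]
opening: 0.192
finger_force: 39.2
```

```bash
python3 -m pendant '[{"dx":-1,"dy":0,"dz":0,"twist":0},{"dx":-2.5,"dy":0,"dz":0,"twist":0},{"dx":-4.5,"dy":0,"dz":0,"twist":0},{"dx":-6.5,"dy":0,"dz":0,"twist":0},{"dx":-8.5,"dy":0,"dz":0,"twist":0},{"dx":-10.5,"dy":0,"dz":0,"twist":0},{"dx":-12.5,"dy":0,"dz":0,"twist":0},{"dx":-13.6,"dy":0,"dz":0,"twist":0},{"dx":-14.1,"dy":0,"dz":0,"twist":0},{"dx":-14.1,"dy":0,"dz":0,"twist":0}]'
python3 - <<'E'
from h import *
s=cap('wrist');cap('scene');print(s['eef_pos']);a=np.load('pics/wrist.npz')['img'];b=np.load('pics/scene.npz')['img'][130:260,210:410]
cv2.imwrite('pics/k.png',np.vstack([cv2.resize(a,(480,300)),cv2.resize(b,(480,300))])[:,:,::-1])
E
```

```text
time: 5.52
eef_pos: [0.5721, -0.1296, 0.1912]
tcp_rot: [0.675, 0.738, -0.001, 0.0]
contact_force: [-5.4, -1.4, -1.7]
opening: 0.193
finger_force: 39.4
[ 0.57207238 -0.12956604  0.19124217]
```

View pics/k.png

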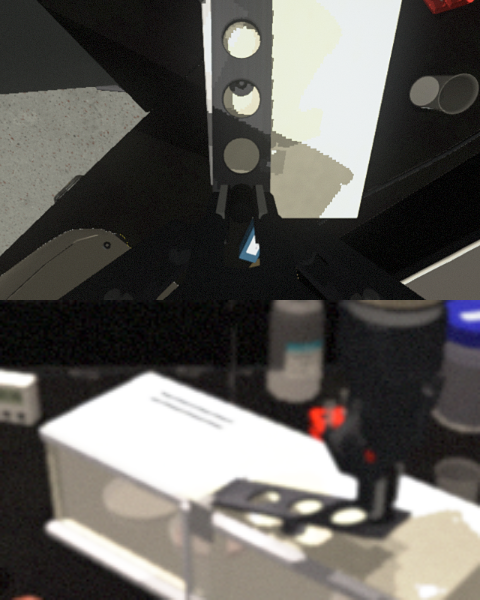

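The peg shows through the middle hole: hole at wrist full-resolution (321,130), peg tip about (322,117). I'll check the geometry.

Run:
```python
from h import *
print('hole',atz('wrist',321,130,.162),'peg',atz('wrist',322,117,.144))
d=np.load('pics/wrist.npz')['img'][85:180,270:375]
cv2.imwrite('pics/z.png',cv2.resize(d,None,fx=5,fy=5,interpolation=cv2.INTER_CUBIC)[:,:,::-1])
```

```text
hole [ 0.5667 -0.0599  0.162 ] peg [ 0.5667 -0.0536  0.144 ]
```

View pics/z.png

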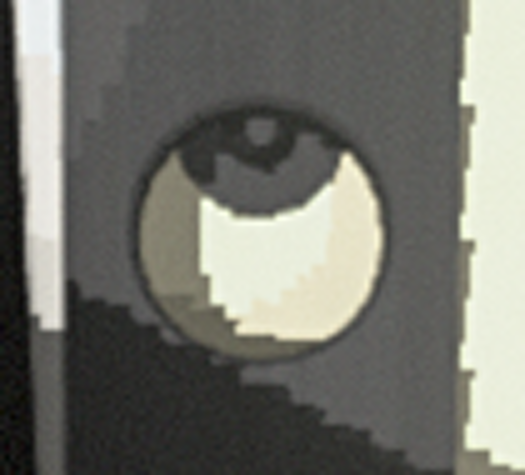

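The peg tip is at about y=-0.050 and the hole at about -0.061. Tilt accounts for about 4 mm of that, so I'll back off 4–5 mm and lower.

```bash
python3 -m pendant '[{"dx":0.4,"dy":0,"dz":0,"twist":0},{"dx":0.4,"dy":0,"dz":0.7,"twist":0},{"dx":0.4,"dy":0,"dz":1.4,"twist":0},{"dx":0.4,"dy":0,"dz":2.1,"twist":0},{"dx":0.4,"dy":0,"dz":2.8,"twist":0},{"dx":0.4,"dy":0,"dz":3.4,"twist":0},{"dx":0.4,"dy":0,"dz":3.8,"twist":0},{"dx":0.4,"dy":0,"dz":4.1,"twist":0},{"dx":0.4,"dy":0,"dz":4.1,"twist":0}]'
```

```text
time: 6.75
eef_pos: [0.5717, -0.1248, 0.1508]
tcp_rot: [0.675, 0.738, -0.001, -0.0]
contact_force: [-6.6, -1.1, 1.7]
opening: 0.193
finger_force: 39.6
```

```bash
python3 -m pendant '[{"dx":0,"dy":0,"dz":0,"twist":0},{"dx":0,"dy":0,"dz":0,"twist":0},{"dx":0,"dy":0,"dz":0,"twist":0},{"dx":0,"dy":0,"dz":0,"twist":0},{"dx":0,"dy":0,"dz":-1.5,"twist":0},{"dx":0,"dy":0,"dz":-4,"twist":0},{"dx":0,"dy":0,"dz":-7,"twist":0},{"dx":0,"dy":0,"dz":-10,"twist":0},{"dx":0,"dy":0,"dz":-10,"twist":0}]' 70
python3 - <<'E'
from h import *
cap('wrist');cap('scene');a=np.load('pics/wrist.npz')['img'][100:340,230:430];b=np.load('pics/scene.npz')['img'][155:265,260:420]
cv2.imwrite('pics/f.png',np.vstack([cv2.resize(a,(300,300)) if 0 else cv2.resize(a[:150],(400,300)),cv2.resize(b,(400,275))])[:,:,::-1])
E
```

```text
time: 7.88
eef_pos: [0.574, -0.1236, 0.2549]
tcp_rot: [0.674, 0.738, 0.001, 0.004]
contact_force: [0.2, -0.3, 1.0]
opening: 0.707
finger_force: 0.0
```

View pics/f.png

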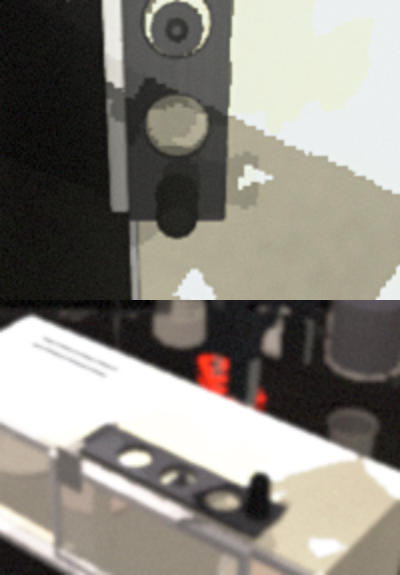

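The bar lies flat. The peg stands through the middle hole, near the centre (crop (177,28)), and the gripper is clear above the knob. I'll let it rest a moment, then hand in.

```bash
python3 -m pendant '[{"dx":0,"dy":0,"dz":0,"twist":0},{"dx":0,"dy":0,"dz":0,"twist":0},{"dx":0,"dy":0,"dz":0,"twist":0},{"dx":0,"dy":0,"dz":0,"twist":0}]'; python3 -c "
from plant import ctrl; print(ctrl.sign_off())"
```

```text
time: 8.48
eef_pos: [0.5721, -0.123, 0.25]
tcp_rot: [0.675, 0.738, -0.0, -0.0]
contact_force: [-0.2, -0.4, 0.3]
opening: 0.699
finger_force: 0.0
the job is handed in; nothing more can be done
None
```

I handed the job in at about 8.5 s: in the last pictures the bar lies flat with the peg through its middle hole and the gripper is clear of it, but the sign-off gave no verdict.

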